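# Unstack the desk pile into its trays

## Task

Take apart the pile of small things that stands at the front of the desk from the top down, one thing at a time: first the eraser on top, then the remote, then the cream pot, then the power bank. Set each one the right way up and flat on the felt inside the tray or dish made to its size and shape, not on a rim, let go, and leave the spectacles where they lie.

Things in the scene. Friction and masses are not known exactly. Their poses are not given: they have to be found in the camera images.
- power_bank: Bottom of the pile: black flat power bank, 68 mm (its x) by 128 mm (its y), 23 mm high, 0.34 kg give or take a quarter. Lies flat on the desk. Origin at the centre of its underside, z up. Grasp across the 68 mm.
- cream_pot: Second in the pile, on the power bank: round closed cream pot, white below with a tan lid, 62 mm in diameter, 35 mm high, 0.07 kg. Origin at the centre of its underside, z up.
- remote: Third in the pile, on the pot's lid: small black remote, 75 mm (its x) by 40 mm (its y), 12 mm high, 0.03 kg. Origin at the centre of its underside, z up.
- eraser: Top of the pile, on the remote: eraser in a blue card sleeve, 46 mm (its x) by 23 mm (its y), 13 mm high, 0.02 kg. Origin at the centre of its underside, z up.
- bank_tray: The largest oblong tray, for the power bank: inside 90 mm (its x) by 150 mm (its y). Fixed to the desk. Low dark wooden rim 4 mm thick whose top is 6 mm above the desk, grey felt floor 2 mm above the desk; origin at the centre of the underside, z up. 
- remote_tray: The middle-sized oblong tray, for the remote: inside 97 mm (its x) by 62 mm (its y). Fixed to the desk. Low dark wooden rim 4 mm thick whose top is 6 mm above the desk, grey felt floor 2 mm above the desk; origin at the centre of the underside, z up. 
- eraser_tray: The smallest oblong tray, for the eraser: inside 68 mm (its x) by 45 mm (its y). Fixed to the desk. Low dark wooden rim 4 mm thick whose top is 6 mm above the desk, grey felt floor 2 mm above the desk; origin at the centre of the underside, z up. 
- pot_dish: The round dish, for the cream pot: inside diameter 84 mm, outside 92 mm. Fixed to the desk. Low dark wooden rim 4 mm thick whose top is 6 mm above the desk, grey felt floor 2 mm above the desk; origin at the centre of the underside, z up. 
- spectacles: Brown spectacles lying open on the desk beside the trays, about 141 by 142 mm and 42 mm high; loose and light. Not to be disturbed. Origin at the centre of the underside.

How it is judged:
On the way, in this order (a step that is already met when the one before it is completed fails the run):
1. the eraser lies flat in its own tray, let go (horizontal distance between eraser and eraser_tray below 0.017 m and z of eraser in the frame of eraser_tray between -0.002 and 0.0045 m and angle between eraser's own z axis and vertical below 0.045 rad and linear speed of eraser below 0.02 m/s and contact force between eraser and the fingers below 0.1 N), for 0.2 s.
2. the remote lies flat in its own tray, let go (horizontal distance between remote and remote_tray below 0.017 m and z of remote in the frame of remote_tray between -0.002 and 0.0045 m and angle between remote's own z axis and vertical below 0.045 rad and linear speed of remote below 0.02 m/s and contact force between remote and the fingers below 0.1 N), for 0.2 s.
3. the cream pot lies flat in its own dish, let go (horizontal distance between cream_pot and pot_dish below 0.017 m and z of cream_pot in the frame of pot_dish between -0.002 and 0.0045 m and angle between cream_pot's own z axis and vertical below 0.045 rad and linear speed of cream_pot below 0.02 m/s and contact force between cream_pot and the fingers below 0.1 N), for 0.2 s.
4. the power bank lies flat in its own tray, let go (horizontal distance between power_bank and bank_tray below 0.017 m and z of power_bank in the frame of bank_tray between -0.002 and 0.0045 m and angle between power_bank's own z axis and vertical below 0.045 rad and linear speed of power_bank below 0.02 m/s and contact force between power_bank and the fingers below 0.1 N), for 0.2 s.
At the end, for the whole second after the job is handed in: Eraser, remote, cream pot and power bank each lie upright (within 2.5 degrees) on the felt floor of their own tray or dish: underside less than 4.5 mm above the desk, centre within 17 mm of the tray's centre; released and at rest (all of step 1 and all of step 2 and all of step 3 and all of step 4); the robot touches nothing.
It fails at once if the spectacles are shifted more than 20 mm (distance of spectacles from where it was at the start of the episode above 0.02 m).
It also fails if it takes over 106 s, if anything falls off the work surface, if the arm or the gripper's body presses on something with over 40 N, if the wrist force passes 120 N, or if a joint passes its speed limit or range.

## Robot

A 6-joint arm with a two-finger parallel gripper is mounted at the origin on a cart in front of the work surface, level with it; the furniture and walls round the work are solid. World frame = base frame: x ahead of the robot, y to its left, z up, the work surface at z = 0. Lengths are in m, angles in rad, forces in N, time in s.
With the tool pointing down it reaches from about 0.325 to 0.775 m from the base axis. Payload 5.5 kg.
Tool frame: the origin (TCP) lies between the finger pads; the fingertips stand 8 mm ahead of it and the grasp point (between the pads) lies 11 mm behind it (tcp_to_tips is the distance from the TCP to the fingertips, in m); z points along the fingers, y is the line along which they close (so a half turn about z gives the same grasp; the last joint's range is limited). The gripper opens to 88 mm and grips with 3 to 60 N. Pads are 20 mm wide; open, the fingers measure 115 mm over their backs; the gripper's body (75 mm by 178 mm) begins 61 mm behind the grasp point.
Start: joints at [-1.333, 0.091, 1.231, -0, 1.82, -0.057], TCP at [0.174, -0.574, 0.193] pointing down, gripper open.
Joint ranges: [-2.87, 2.87], [-0.86, 2.18], [0.17, 2.46], [-1.51, 4.65], [0.06, 2.69], [-2.65, 2.65]. Speed limits (rad/s): [2.57, 2.57, 3.01, 3.14, 3.14, 3.14].

## Interface

Orientations are given as a unit quaternion [w, x, y, z].
In Python, from bench import * gives the robot as it stands. Calls block until the motion is done:
- move_to(position, orientation): joint-space move of the TCP to a pose.
- move_l(position, speed=0.15, orientation=None): straight line of the TCP; orientation=None keeps the orientation; speed is the mean speed in m/s.
- movej(angles): joint-space move.
- gripper_open() and close(): open the fingers fully, or close them until they stop; the grip force is fixed at half the most.
- hold(seconds).
- inverse_kinematics(position, orientation): joint angles nearest the present ones, or None.
- state(): the state.
- get_image(name): name is "scene" or "side" or "wrist"; returns a dict with "frame" (420x560x3 uint8, blue, green, red), "depth" (420x560 float32, m along the optical axis (not along the pixel's ray), 0 where there is no reading), "camera_matrix" (3x3 intrinsics, pixels), "view" (4x4, takes a point from world to camera coordinates). Camera axes: x right, y up, looking along -z (the intrinsics and any distortion apply to the point x, -y, -z); pixel columns grow to the right and rows downward; lengths in m; the calibration is good to about 2 mm. The wrist camera is an equidistant fisheye: a pixel r from the principal point sees the ray r / f radians off the axis. A picture is of the moment at which its call begins.
A pose or a line that the arm cannot do raises IKError and nothing moves.
- job_done(): hands the job in; it is judged then, once.
The state is a dict: "time": time; "joint_pos": joint angles; "dq": joint speeds; "joint_torque": joint torques, N m; "ee_pos": TCP position; "ee_rot": TCP orientation; "ft_force": force on the tool from outside, world axes, zero at the start; "moment": the same for the moment, N m; "finger_gap": finger opening in m; "finger_force": force on a finger pad.
Only numpy, scipy, OpenCV 4.12 (cv2) and the standard library are available. Lean on these libraries where they do the work, as an engineer would, in place of code of your own. Each camera call takes 0.05 s, during which the arm holds its last target. There are 200 camera calls.

## Working session

There is one attempt and no reset: what is moved stays moved. The work goes in short steps, each a Python script; the robot and the scene stay as the last script left them, time stands still between calls to the robot, and variables do not carry over. Pictures are saved under pics/ and viewed, at most 14 in all, crops included, and the job is handed in when it is done.

```bash
ls; mkdir -p pics; python3 - <<'E'
from bench import *
import cv2,numpy as np
for n in("scene","side","wrist"):
    g=get_image(n); np.savez(f"{n}0.npz",**g); cv2.imwrite(f"pics/{n}0.png",g["frame"]); print(n,g["camera_matrix"].tolist(),np.round(g["view"],3).tolist(),g["depth"].max(),[k for k in g])
print(state())
E
```

```text
pics
scene [[473.15755593913775, 0.0, 273.3738164383905], [0.0, 473.15755593913775, 205.45527638156497], [0.0, 0.0, 1.0]] [[-0.736, -0.677, -0.015, 0.636], [0.446, -0.501, 0.742, -0.171], [-0.509, 0.539, 0.671, -0.854], [0.0, 0.0, 0.0, 1.0]] 2.2242374 ['frame', 'depth', 'camera_matrix', 'view']
side [[517.4573894392119, 0.0, 279.6469695093918], [0.0, 517.4573894392119, 200.29469531299688], [0.0, 0.0, 1.0]] [[-0.87, -0.492, 0.006, 0.641], [0.182, -0.31, 0.933, -0.089], [-0.457, 0.813, 0.359, -1.229], [0.0, 0.0, 0.0, 1.0]] 2.6687808 ['frame', 'depth', 'camera_matrix', 'view']
wrist [[325.19226210127806, 0.0, 273.9756357633639], [0.0, 325.19226210127806, 208.84864582235681], [0.0, 0.0, 1.0]] [[0.291, -0.957, -0.001, -0.599], [0.917, 0.279, -0.286, 0.036], [0.274, 0.082, 0.958, -0.391], [0.0, 0.0, 0.0, 1.0]] 1.4672964 ['frame', 'depth', 'camera_matrix', 'view']
{'time': 0.15, 'joint_pos': array([-1.33270403e+00,  9.17375431e-02,  1.23159738e+00,  2.29807568e-06,
        1.81980038e+00, -5.66994880e-02]), 'dq': array([-0.00042766, -0.00332377, -0.00380688,  0.00085333, -0.00109275,
       -0.00178669]), 'joint_torque': array([ 1.62258399e-03, -4.47046173e+01, -4.06907415e+01,  6.98640780e-02,
        2.74632237e-02, -1.07120736e-04]), 'ee_pos': array([ 0.17426128, -0.57386026,  0.19234246]), 'ee_rot': array([-7.68254086e-04,  9.89156542e-01,  1.46862999e-01, -6.87511536e-05]), 'ft_force': array([ 0.71813792, -0.46941921,  0.29878276]), 'moment': array([ 0.02149948, -0.01145545,  0.05164257]), 'finger_force': 0.0, 'finger_gap': 0.08783602902120974}
```

View pics/scene0.png

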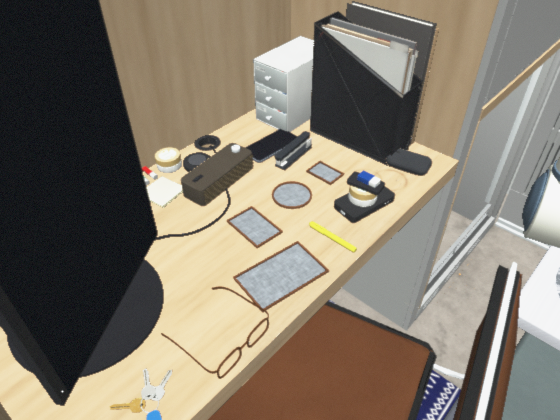

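View pics/side0.png

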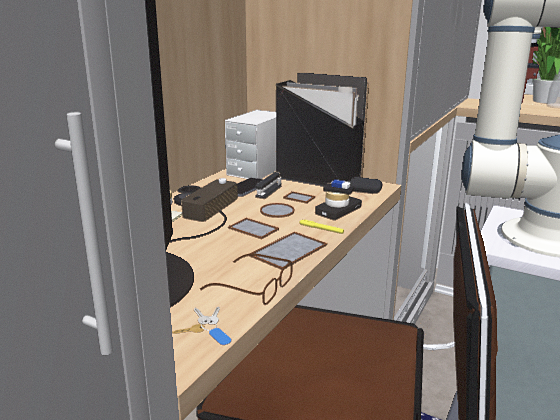

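The scene view shows the pile at about (365,195), the eraser tray at (325,172), the dish at (292,195), the remote tray at (255,226), the bank tray at (281,274) and the spectacles at (230,340). The side view shows the same layout. Next I'll measure the positions.

```bash
cat > h.py <<'E'
import numpy as np, cv2
def ray(g,uv,fish=False):
    K,V=g["camera_matrix"],g["view"]
    d=(np.atleast_2d(uv).astype(float)-K[:2,2])/K[0,0]
    if fish:
        r=np.linalg.norm(d,axis=1,keepdims=True)+1e-12; c=np.hstack([d/r*np.sin(r),np.cos(r)])
    else: c=np.hstack([d,np.ones((len(d),1))])
    R=V[:3,:3]; return -R.T@V[:3,3],(c*[1,-1,-1])@R
def onplane(g,uv,z,fish=False):
    o,d=ray(g,uv,fish); return o+d*((z-o[2])/d[:,2:])
def proj(g,P,fish=False):
    K,V=g["camera_matrix"],g["view"]; c=(np.atleast_2d(P)@V[:3,:3].T+V[:3,3])*[1,-1,-1]
    if fish:
        r=np.linalg.norm(c[:,:2],axis=1,keepdims=True); d=c[:,:2]/(r+1e-12)*np.arctan2(r,c[:,2:])
    else: d=c[:,:2]/c[:,2:]
    return d*K[0,0]+K[:2,2]
def rect(P):
    (c,s,a)=cv2.minAreaRect((P[:,:2]*1000).astype(np.float32))
    if s[0]<s[1]: s,a=s[::-1],a+90   # a = direction of long side
    return np.array(c)/1000,np.round(s,1),(a+90)%180-90
def felt(g,fish=False,lo=60,roi=None):
    f=g["frame"].astype(int); b=f.mean(2)
    m=((f.max(2)-f.min(2)<38)&(f[...,0]>=f[...,2])&(b>95)&(b<215)).astype(np.uint8)
    m=cv2.morphologyEx(cv2.morphologyEx(m,cv2.MORPH_CLOSE,np.ones((3,3))),cv2.MORPH_OPEN,np.ones((3,3)))
    out=[]
    for c in cv2.findContours(m,cv2.RETR_EXTERNAL,cv2.CHAIN_APPROX_NONE)[0]:
        if cv2.contourArea(c)<lo: continue
        P=onplane(g,cv2.convexHull(c)[:,0],.002,fish)
        r=rect(P); uv=c[:,0].mean(0)
        if 35<r[1][1]<130 and r[1][0]<180 and np.linalg.norm(r[0])<.9: out.append((uv.round(),)+r)
    return out
E
python3 - <<'E'
from h import *
for n in("scene","side"):
    g=dict(np.load(n+"0.npz")); print(n)
    for o in felt(g): print(o)
g=dict(np.load("scene0.npz"));print(onplane(g,[[365,205]],0.0),onplane(g,[[230,340]],0))
cv2.imwrite("pics/crop.png",cv2.resize(g["frame"][140:300,215:415],None,fx=4,fy=3.7,interpolation=cv2.INTER_CUBIC)[:600])
E
```

```text
scene
(array([280., 275.]), array([0.50275668, 0.37153549]), array([147.5,  86.7]), 78.76251983642578)
(array([254., 226.]), array([0.63328589, 0.31225674]), array([92.9, 58.5]), -7.0277862548828125)
(array([292., 195.]), array([0.64085547, 0.18180045]), array([80. , 73.4]), 41.67845916748047)
(array([324., 172.]), array([0.6352196, 0.0668206]), array([63.4, 39.1]), -0.3901824951171875)
side
(array([290., 248.]), array([0.50433682, 0.36024176]), array([129.2,  82.2]), 78.9063491821289)
(array([253., 228.]), array([0.63741333, 0.30765894]), array([89.9, 54.4]), -6.686431884765625)
(array([277., 210.]), array([0.64513336, 0.17611079]), array([74.9, 63.8]), 30.416818618774414)
[[0.49609716 0.09909367 0.        ]] [[0.47147923 0.53602941 0.        ]]
```

View pics/crop.png

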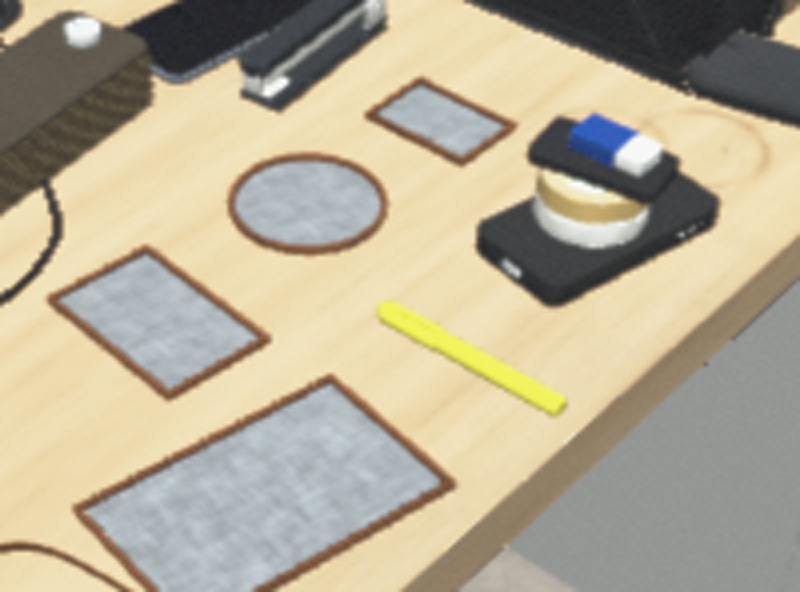

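The crop shows clear felt and rims, with the pile standing aligned and the eraser's long side along the remote's. Now I'll map the obstacles before moving.

```bash
python3 - <<'E'
from h import *
H=np.full((20,26),-.5)
for n in("scene","side"):
    g=dict(np.load(n+"0.npz")); d=g["depth"]; v,u=np.nonzero(d>0)
    o,r=ray(g,np.c_[u,v]); P=o+r*d[v,u][:,None]
    i=((P[:,0]+.0)//.05).astype(int); j=((P[:,1]+.65)//.05).astype(int)
    k=(i>=0)&(i<20)&(j>=0)&(j<26); np.maximum.at(H,(i[k],j[k]),P[k,2])
print("      "+" ".join(f"{-65+5*j:4d}" for j in range(26)))
for i in range(20): print(f"{i*5:4d}: "+" ".join(f"{h*100:4.0f}" for h in H[i]))
from bench import *
import time
from scipy.spatial.transform import Rotation as R
V=dict(np.load("wrist0.npz"))["view"]; c=-V[:3,:3].T@V[:3,3]; s=state(); q=s["ee_rot"]
Rt=R.from_quat(q,scalar_first=True); print("cam in tool",Rt.inv().apply(c-s["ee_pos"]),"axis",Rt.inv().apply(-V[2,:3]))
E
```

```text
-65  -60  -55  -50  -45  -40  -35  -30  -25  -20  -15  -10   -5    0    5   10   15   20   25   30   35   40   45   50   55   60
   0:  -50  -50  -50  -50  -50  -50  -50  -50  -50  -50  -50  -50   24   24   23    1    0  -50  -50  -50  -50  -50  -50    4    4  -50
   5:  -50  -50  -50  -50  -50  -50  -50  -50  -50    0    0    1   48   53   53    0    0  -50  -50    9   10   11   12   12   11  -50
  10:  -50   45   45   35  -50  -50  -50  -50  -50    0    1    0    1   52   53   19   10   11   11   12   11   12   11   11  -50  -50
  15:  -50   43   45   34  -50  -50  -50  -50  -50  -50    0    0   -0   49   53   20   11   12   11   11  -23  -23  -23  -50  -50  -50
  20:  -50  -50  -50  -50  -50  -50  -50  -50  -50  -50  -50  -50  -50   53   53  -25  -23  -23  -23  -23  -23  -23  -23  -23  -50  -50
  25:  -50  -50  -50  -50  -50  -50  -50  -50  -50  -50  -50  -50  -50  -50  -50  -24  -23  -23  -22  -22  -22  -22  -22  -22  -23  -50
  30:  -50  -50  -50  -50  -50  -50  -50  -50  -50  -50  -50  -50  -50  -50  -50  -50  -23  -22  -22  -22  -22  -22  -22  -22  -23  -50
  35:  -50  -50  -5
[... 1153 characters left out ...]
1    7    7    6    6    5    0   42  -50  -50  -50
  80:  -50  -50  -50  -50  -50  -50  -50  -50   52   52   18   18   18   18    1    1    7    7    6    6    6    1  -50  -50  -50  -50
  85:  -50  -50  -50  -50  -50  -50  -50  -50   51   52   18   18   18   18    0    0    1    2    2    1    1    1  -50  -50  -50  -50
  90:  -50  -50  -50  -50  -50  -50  -50  -50   52   52   18   18   18   18    0    1    1    2    4    4    2  -50  -50  -50  -50  -50
  95:  -50  -50  -50  -50  -50  -50  -50  -50   51   52   52   52   52   52   52   52   52   52   39   40   40  -50  -50  -50  -50  -50
cam in tool [ 0.07813975 -0.0004753  -0.19217717] axis [-2.85823799e-01  3.87524977e-04  9.58282112e-01]
```

```bash
python3 - <<'E'
from h import *
for n in("scene","side"):
    g=dict(np.load(n+"0.npz")); d=g["depth"]; v,u=np.nonzero(d>0)
    o,r=ray(g,np.c_[u,v]); P=o+r*d[v,u][:,None]
    h=P[(P[:,0]>.42)&(P[:,0]<.82)&(P[:,1]>-.15)&(P[:,1]<.05)&(P[:,2]>.1)&(P[:,2]<.4)]
    for a in np.arange(.42,.82,.05):
        k=h[(h[:,0]>=a)&(h[:,0]<a+.05)]
        if len(k): print(n,round(a,2),"ymax",np.percentile(k[:,1],99.5).round(3),"xmin",k[:,0].min().round(3),"zmax",k[:,2].max().round(3))
    w=P[(P[:,0]>.3)&(P[:,0]<.6)&(P[:,1]>-.6)&(P[:,1]<-.1)&(P[:,2]>.35)]
    if len(w): print("panel x",np.percentile(w[:,0],[.5,5]),"ymax",np.percentile(w[:,1],[95,99.5]))
    q=P[(P[:,0]>.4)&(P[:,0]<.56)&(P[:,1]>.02)&(P[:,1]<.17)&(P[:,2]>.012)]
    for a,b in((.015,.03),(.03,.057),(.06,.072),(.074,.09)):
        k=q[(q[:,2]>a)&(q[:,2]<b)]; print(a,len(k),k.min(0).round(3),k.max(0).round(3)) if len(k) else 0
E
```

```text
scene 0.52 ymax -0.055 xmin 0.531 zmax 0.316
scene 0.57 ymax -0.053 xmin 0.57 zmax 0.316
scene 0.62 ymax -0.052 xmin 0.62 zmax 0.315
scene 0.67 ymax -0.05 xmin 0.67 zmax 0.315
scene 0.72 ymax -0.049 xmin 0.72 zmax 0.315
scene 0.77 ymax 0.003 xmin 0.77 zmax 0.295
panel x [0.41780919 0.41873512] ymax [-0.19211557 -0.19049938]
0.015 727 [0.454 0.037 0.015] [0.543 0.169 0.03 ]
0.03 309 [0.471 0.094 0.03 ] [0.528 0.139 0.057]
0.06 349 [0.462 0.08  0.06 ] [0.539 0.128 0.072]
0.074 204 [0.473 0.087 0.074] [0.52  0.116 0.085]
side 0.52 ymax -0.051 xmin 0.532 zmax 0.316
side 0.57 ymax -0.05 xmin 0.57 zmax 0.317
side 0.62 ymax -0.048 xmin 0.62 zmax 0.316
side 0.67 ymax -0.047 xmin 0.67 zmax 0.317
side 0.72 ymax -0.045 xmin 0.72 zmax 0.317
side 0.77 ymax 0.005 xmin 0.77 zmax 0.295
panel x [0.41777922 0.41902542] ymax [-0.18975983 -0.18668677]
0.015 384 [0.456 0.034 0.015] [0.545 0.17  0.03 ]
0.03 232 [0.472 0.098 0.03 ] [0.532 0.142 0.057]
0.06 188 [0.464 0.08  0.06 ] [0.541 0.132 0.072]
0.074 105 [0.475 0.089 0.074] [0.521 0.117 0.085]
```

```bash
cat > r.py <<'E'
from bench import *
from h import *
def Q(deg): a=np.radians(deg)/2; return [0,np.cos(a),np.sin(a),0]
def shot(n,name):
    g=get_image(n); np.savez(name+".npz",**g); cv2.imwrite(f"pics/{name}.png",g["frame"]); return g
E
python3 - <<'E'
from r import *
def pol(r,b,z): b=np.radians(b); return [r*np.cos(b),r*np.sin(b),z]
q0=state()["joint_pos"]
move_l(pol(.34,-73.1,.24),speed=.2)
j=state()["joint_pos"].copy(); print(j.round(3))
a=j.copy(); a[5]=-1.6; movej(a)   # tool y tangential
x=cv2.Rodrigues(np.zeros(3))
from scipy.spatial.transform import Rotation as R
print("tool x",R.from_quat(state()["ee_rot"],scalar_first=True).apply([1,0,0]).round(2))
a=a.copy(); a[0]=.2; movej(a)
a=a.copy(); a[5]=0; movej(a)
move_to([.50,.12,.30],Q(90)); s=state(); print(s["time"],s["ee_pos"],s["joint_pos"].round(2))
shot("wrist","w1")
E
```

```text
[-1.376 -0.59   1.719  0.     2.014 -0.1  ]
tool x [-0.22  0.98  0.  ]
6.9167 [0.49942392 0.11994576 0.2996871 ] [ 0.17 -0.09  1.22  0.    2.01  0.17]
```

View pics/w1.png

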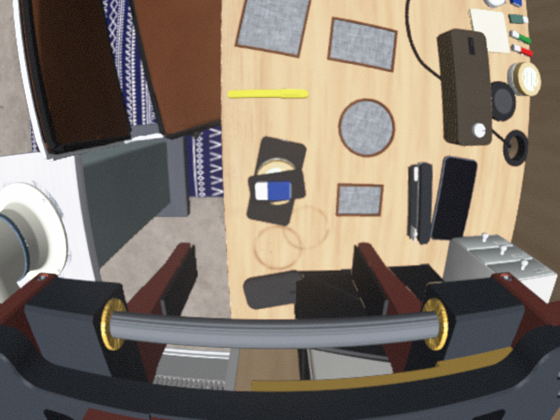

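The wrist view shows the eraser at (272,190), the remote below it at (275,197), the bank at (277,180), the eraser tray at (360,200), the dish at (367,127), the remote tray at (362,44) and the bank tray at (272,22).

```bash
cat >> h.py <<'E'
def eraser(g,z=.083):
    f=g["frame"].astype(int); m=((f[...,0]>f[...,2]+50)|((f.min(2)>175))).astype(np.uint8)
    out=[]
    for c in cv2.findContours(m,cv2.RETR_EXTERNAL,cv2.CHAIN_APPROX_NONE)[0]:
        if cv2.contourArea(c)>150:
            r=rect(onplane(g,c[:,0],z,True))
            if 30<r[1][0]<65: out.append((c[:,0].mean(0).round(),)+r)
    return out
E
python3 - <<'E'
from h import *
g=dict(np.load("w1.npz"))
for o in felt(g,True): print(o)
print("er",*eraser(g),sep="\n")
f=g["frame"].astype(int); m=(f.max(2)<70).astype(np.uint8)
m[:, :225]=0;m[:,320:]=0;m[:125]=0;m[235:]=0
c=max(cv2.findContours(m,cv2.RETR_EXTERNAL,cv2.CHAIN_APPROX_NONE)[0],key=cv2.contourArea)[:,0]
print(c.min(0),c.max(0)); print("dark rem",rect(onplane(g,c[c[:,1]>185],.07,True)),"bank",rect(onplane(g,c[(c[:,1]<160)],.023,True)))
d=g["depth"];print(d[190,280],d[200,272],d[145,280],proj(g,[[.5,.1,.083]],True))
E
```

```text
(array([359., 200.]), array([0.635802  , 0.06795387]), array([66.5, 41.9]), -0.02428436279296875)
(array([366., 127.]), array([0.64141406, 0.18250673]), array([79.5, 79.5]), 1.9344019889831543)
(array([362.,  44.]), array([0.63359338, 0.31418576]), array([96.3, 60.8]), -6.8426361083984375)
(array([274.,  24.]), array([0.49677231, 0.34400171]), array([89.9, 89.6]), 78.78003692626953)
(array([116.,  34.]), array([0.25021294, 0.34211554]), array([151.5,  38.6]), -77.65408134460449)
er
(array([272., 190.]), array([0.49693988, 0.10161242]), array([45.3, 24. ]), 0.782383918762207)
(array([274., 168.]), array([0.49882529, 0.13167426]), array([40., 12.]), 8.971721649169922)
(array([529.,  79.]), array([0.89446002, 0.2885498 ]), array([49.1, 46.7]), -71.46983337402344)
[250 194] [261 205]
dark rem (array([0.47164841, 0.08430799]), array([17.3, 12.1]), -42.409515380859375) bank (array([0., 0.]), array([0., 0.]), 0.0)
0.42013153 0.43636164 0.46117896 [[274.83797493 191.41828565]]
```

```bash
cat >> r.py <<'E'
def pick(xy,yaw,z,up=.17):
    o=Q(90+yaw); move_to([*xy,up],o); move_l([*xy,z+.02],speed=.15); move_l([*xy,z],speed=.04)
    close(); s=state(); print("gap",round(s["finger_gap"]*1e3,1),"F",round(s["finger_force"],1),"fz",s["ft_force"].round(1))
    move_l([*xy,up],speed=.12); s=state(); print("lifted gap",round(s["finger_gap"]*1e3,1),"ft",s["ft_force"].round(1),"t",round(s["time"],1))
def place(xy,yaw,z,up=.17):
    o=Q(90+yaw); move_to([*xy,up],o); move_l([*xy,z+.025],speed=.15); move_l([*xy,z],speed=.03)
    print("ft",state()["ft_force"].round(1)); gripper_open(); hold(.1); move_l([*xy,up],speed=.15)
    s=state(); print("released, gap",round(s["finger_gap"]*1e3,1),"t",round(s["time"],1))
E
python3 - <<'E'
from r import *
pick([.497,.1016],.8,.084)
place([.6355,.0675],0,.084-.068+.0007)
move_to([.50,.12,.30],Q(90)); g=shot("wrist","w2")
print("er",*eraser(g,.015),sep="\n")
E
```

```text
gap 0.7 F 0.0 fz [ 0.6 -0.8 -0.2]
lifted gap 0.1 ft [ 0.4 -0.3  0.5] t 11.0
ft [-0.2  0.8 -0.2]
released, gap 87.8 t 16.3
er
(array([272., 191.]), array([0.49652875, 0.08454545]), array([52.1, 28.4]), 2.4579415321350098)
(array([274., 168.]), array([0.49903656, 0.12034241]), array([45.3, 13.8]), 8.24151611328125)
(array([529.,  78.]), array([0.96091595, 0.30298428]), array([57., 53.]), -89.7253023982048)
```

View pics/w2.png

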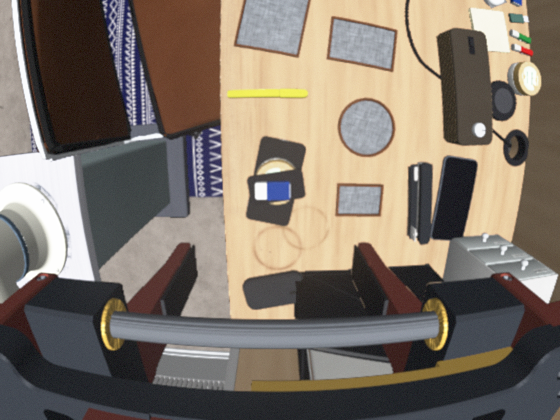

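The eraser is still on the pile at (272,190) and hasn't moved, so the fingers closed over its top. I'll check the heights and how the grip stands with the side camera.

```bash
python3 - <<'E'
from r import *
g=dict(np.load("w2.npz"))
for p in((190,285),(190,262),(212,265),(150,290),(110,270)):
    d=g["depth"][p]; o,r=ray(g,[p[1],p[0]],True)
    ax=-g["view"][2,:3]; print(p,(o+r*d/(r@ax)[:,None]).round(4))
xy=[.497,.1016]
move_to([*xy,.12],Q(90.8)); move_l([*xy,.084],speed=.08); s=state(); print(s["ee_pos"],s["ee_rot"],s["ft_force"])
for n in("scene","side"): 
    g=shot(n,n+"3"); u,v=proj(g,[[.5,.1,.08]])[0].astype(int); print(n,u,v)
    cv2.imwrite(f"pics/{n}3c.png",cv2.resize(g["frame"][v-60:v+40,u-70:u+70],None,fx=5,fy=5,interpolation=cv2.INTER_CUBIC))
E
```

```text
(190, 285) [[0.5139 0.1017 0.0819]]
(190, 262) [[0.4842 0.1017 0.0821]]
(212, 265) [[0.4862 0.0542 0.0246]]
(150, 290) [[0.5226 0.1473 0.0252]]
(110, 270) [[ 0.4937  0.205  -0.    ]]
[0.49681726 0.10162054 0.08371635] [-1.92055278e-04  7.02128109e-01  7.12050582e-01 -2.26595738e-04] [ 0.10227525 -0.06889953  0.52251975]
scene 367 176
side 340 182
```

View pics/scene3c.png

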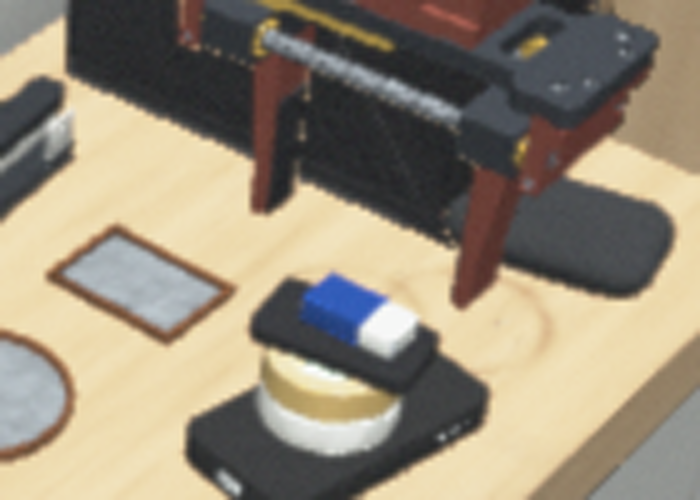

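View pics/side3c.png

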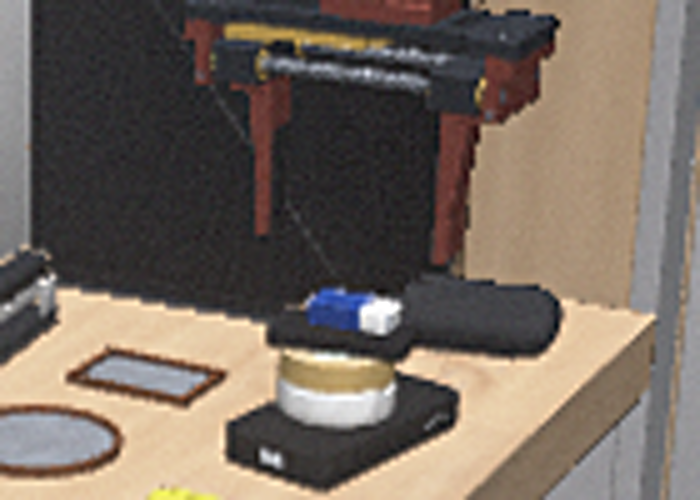

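Both crops show the tips standing well behind the pile, towards the holder (scene tips near (349,158) and (390,177); side tips near (322,169) and (360,174)). I'll triangulate where they really are.

```bash
python3 - <<'E'
from h import *
a=dict(np.load("scene3.npz"));b=dict(np.load("side3.npz"))
def tri(u,v):
    o1,d1=ray(a,u);o2,d2=ray(b,v);d1,d2=d1[0],d2[0]
    t=np.linalg.lstsq(np.c_[d1,-d2],o2-o1,rcond=None)[0];p,q=o1+d1*t[0],o2+d2*t[1];return (p+q)/2,np.linalg.norm(p-q)
for u,v in(((349.4,158),(322.4,169)),((390,177),(360,174.5))):
    print(tri(u,v))
for g,p in((a,(349,156)),(a,(390,174)),(b,(322,167)),(b,(359,172))):
    d=g["depth"][p[1]-2:p[1]+3,p[0]-3:p[0]+4]; d=d.min(); o,r=ray(g,p); print((o+r*d)[0].round(3))
for n in "w1 scene0 side0 scene3 side3".split():
    V=dict(np.load(n+".npz"))["view"]; print(n,(-V[:3,:3].T@V[:3,3]).round(4),(-V[2,:3]).round(3))
E
```

```text
(array([0.54539924, 0.10993457, 0.11224388]), np.float64(0.0035051560786493923))
(array([0.4427495 , 0.11259952, 0.11590047]), np.float64(0.0008784090940322401))
[0.54  0.118 0.123]
[0.442 0.117 0.126]
[0.544 0.119 0.121]
[0.443 0.118 0.124]
w1 [0.4987 0.1991 0.492 ] [ 0.    -0.287 -0.958]
scene0 [0.1092 0.8053 0.7086] [ 0.509 -0.539 -0.671]
side0 [0.0126 1.2874 0.5206] [ 0.457 -0.813 -0.359]
scene3 [0.1092 0.8053 0.7086] [ 0.509 -0.539 -0.671]
side3 [0.0126 1.2874 0.5206] [ 0.457 -0.813 -0.359]
```

```bash
python3 - <<'E'
from r import *
s=state(); print(s["time"],s["ee_pos"],s["joint_pos"])
a=shot("scene","scene4"); b=get_image("side"); w=shot("wrist","w4")
for n in("scene",):
    x=dict(np.load("scene3.npz"))["frame"].astype(int); print("diff",np.abs(x-a["frame"]).max(2).sum()/255)
d=w["depth"]; m=(d>0)&(d<.3)
v,u=np.nonzero(m); o,r=ray(w,np.c_[u,v],True); ax=-w["view"][2,:3]; P=o+r*(d[v,u]/(r@ax))[:,None]
k=(u>120)&(u<430)&(v>225)&(v<300)
for i in np.argsort(P[k,2])[:6]: print(u[k][i],v[k][i],P[k][i].round(4))
L=k&(u<274); print("left lowest",P[L][P[L][:,2].argmin()],"right lowest",P[k&(u>274)][P[k&(u>274)][:,2].argmin()])
E
```

```text
18.575 [0.49728725 0.10165974 0.08453236] [ 1.34603695e-01 -1.54484861e-01  1.66324119e+00  1.43714718e-05
  1.63196341e+00  1.20657028e-01]
diff 2719.286274509804
214 228 [ 0.4421  0.0783 -0.0011]
225 234 [ 0.4522  0.0726 -0.0011]
345 229 [ 0.5631  0.0789 -0.0011]
377 230 [ 0.5946  0.078  -0.0009]
376 238 [ 0.5946  0.0699 -0.0009]
369 226 [ 0.5861  0.082  -0.0008]
left lowest [ 0.44212934  0.07830403 -0.00113687] right lowest [ 0.56309792  0.07888856 -0.00109716]
```

View pics/w4.png

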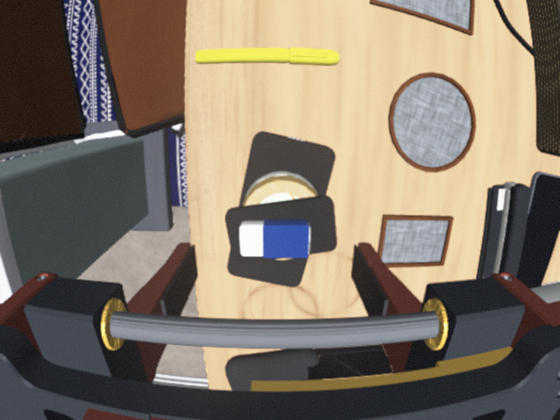

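The wrist view shows the eraser at (275,240), with the open finger tips at (192,247) and (362,246).

```bash
python3 - <<'E'
from h import *
w=dict(np.load("w4.npz"));d=w["depth"];ax=-w["view"][2,:3]
for p in((190,250),(188,256),(186,262),(180,270),(364,250),(367,256),(376,270)):
    o,r=ray(w,p,True); z=d[p[1],p[0]]; print(p,z,(o+r*z/(r@ax)[:,None]).round(4))
a=dict(np.load("scene3.npz"));b=dict(np.load("scene4.npz"))
D=(np.abs(a["frame"].astype(int)-b["frame"]).max(2)>40).astype(np.uint8);print(D.sum(),cv2.boundingRect(D))
print((np.abs(a["depth"]-b["depth"])>.03).sum())
E
```

```text
(190, 250) 0.16776234 [[0.452  0.1111 0.1224]]
(188, 256) 0.16230264 [[0.4523 0.1103 0.1283]]
(186, 262) 0.15563433 [[0.4529 0.1103 0.1353]]
(180, 270) 0.14616485 [[0.4525 0.1108 0.145 ]]
(364, 250) 0.164069 [[0.5434 0.1138 0.126 ]]
(367, 256) 0.15802228 [[0.5433 0.1134 0.1325]]
(376, 270) 0.14123352 [[0.5428 0.1143 0.1497]]
203 (331, 0, 229, 176)
2122
```

Wrist depth and triangulation agree that the tips really stand about 31 mm *above* the reported TCP height, not 8 mm below it. They agree laterally. So I'll command by measured tip height and check it at the grasp.

```bash
sed -i 's/up=.17/up=.11/' r.py; python3 - <<'E'
from r import *
T=-.031
xy=[.497,.1016]; z=.0765+T
move_l([*xy,.06],speed=.08); move_l([*xy,z],speed=.03); s=state(); print(s["ee_pos"],s["ft_force"].round(1))
close(); s=state(); print("gap",s["finger_gap"],s["finger_force"])
move_l([*xy,z+.03],speed=.08); s=state(); print("gap",s["finger_gap"],s["finger_force"],s["ft_force"].round(2),s["time"])
g=shot("side","side5"); u,v=proj(g,[[.5,.1,.08]])[0].astype(int)
cv2.imwrite(f"pics/side5c.png",cv2.resize(g["frame"][v-60:v+40,u-70:u+70],None,fx=5,fy=5,interpolation=cv2.INTER_CUBIC))
E
```

```text
[0.49696207 0.10160245 0.04546609] [ 0.4  0.1 -0.2]
gap 0.04557864040913507 30.00007152557373
gap 0.04559758771160842 29.999940097332 [-0.59 -0.2   0.07] 21.0583
```

View pics/side5c.png

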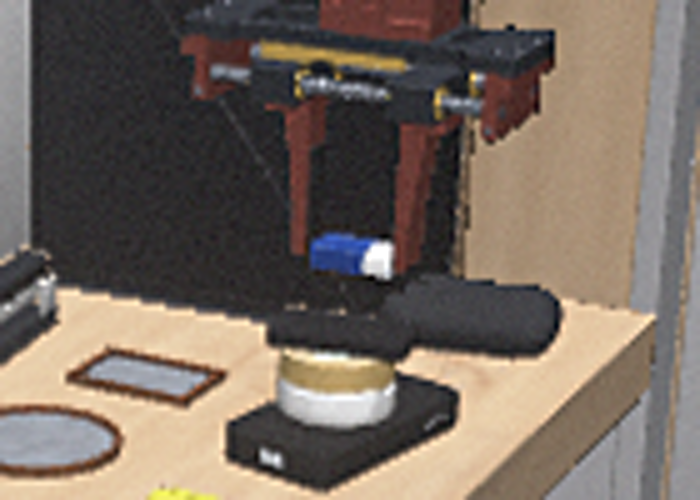

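The eraser is gripped (gap 45.6 mm), level, and clear of the remote at crop (350,255). Next I place it and look again.

```bash
python3 - <<'E'
from r import *
move_l([.497,.1016,.11],speed=.15)
place([.6355,.0675],0,.0455-.068+.0007)
move_to([.50,.12,.24],Q(90)); g=shot("wrist","w6"); print(state()["time"])
print("er",*eraser(g,.015),sep="\n")
E
```

```text
ft [-0.1 -0.3  0.4]
released, gap 87.8 t 25.9
26.7417
er
(array([455., 267.]), array([ 0.79107263, -0.02380322]), array([44.9, 25.5]), -88.87476992607117)
(array([274., 176.]), array([0.49944006, 0.11965408]), array([48.9, 15. ]), 8.30606460571289)
```

View pics/w6.png

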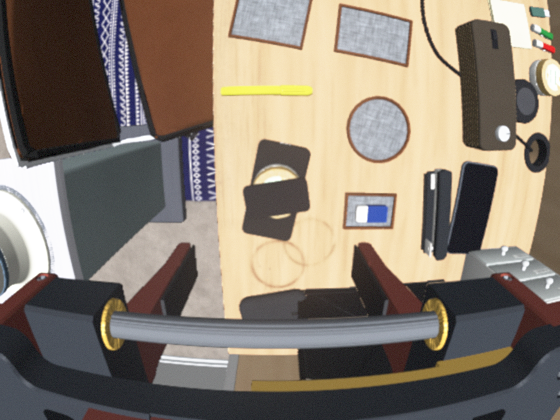

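The eraser now lies in its tray at (371,213). The remote is fully exposed at about (276,197), on the pot and bank. I'll segment the layers by height.

```bash
cat >> h.py <<'E'
def cloud(g,fish=True):
    d=g["depth"]; v,u=np.mgrid[:d.shape[0],:d.shape[1]]; o,r=ray(g,np.c_[u.ravel(),v.ravel()],fish); ax=-g["view"][2,:3]
    return (o+r*(d.ravel()/(r@ax))[:,None]).reshape(*d.shape,3)
def layer(g,lo,hi,ztop,box=(.42,.58,0,.2)):
    P=cloud(g); m=(P[...,2]>lo)&(P[...,2]<hi)&(P[...,0]>box[0])&(P[...,0]<box[1])&(P[...,1]>box[2])&(P[...,1]<box[3])
    m=cv2.morphologyEx(m.astype(np.uint8),cv2.MORPH_OPEN,np.ones((3,3)))
    c=max(cv2.findContours(m,cv2.RETR_EXTERNAL,cv2.CHAIN_APPROX_NONE)[0],key=cv2.contourArea)[:,0]
    return c.mean(0).round(),rect(onplane(g,c,ztop,True)),np.median(P[m>0][:,2]).round(4)
E
python3 - <<'E'
from h import *
g=dict(np.load("w6.npz")); P=cloud(g)
print("eraser ends",P[213,363],P[214,380],"felt",P[199,370])
print("remote",layer(g,.062,.078,.07)); print("bank",layer(g,.015,.032,.023)); print("dish/trays",*felt(g,True),sep="\n")
f=g["frame"].astype(int); m=((f[...,0]>f[...,2]+50)|(f.min(2)>200)).astype(np.uint8); m[:,:345]=0;m[:,395:]=0;m[:190]=0;m[232:]=0
c=max(cv2.findContours(m,0,cv2.CHAIN_APPROX_NONE)[0],key=cv2.contourArea)[:,0]; print("er",rect(onplane(g,c,.015,True)))
E
```

```text
eraser ends [0.62195383 0.06817144 0.0145897 ] [0.64702638 0.06670841 0.01474072] felt [0.63384164 0.08525116 0.00369853]
remote (array([276., 198.]), (array([0.50214755, 0.10406251]), array([73.5, 41. ]), 8.857431411743164), np.float64(0.0702))
bank (array([278., 160.]), (array([0.50818594, 0.13439783]), array([66.9, 58.1]), -11.483978271484375), np.float64(0.0237))
dish/trays
(array([197., 372.]), array([ 0.34650592, -0.24312547]), array([174. ,  96.2]), 0.008543984033167362)
(array([369., 211.]), array([0.63580078, 0.0671701 ]), array([66.1, 42.2]), -0.5412368774414062)
(array([170., 183.]), array([0.34964658, 0.11042855]), array([122.1,  46.5]), 85.00863647460938)
(array([378., 129.]), array([0.64178076, 0.1829509 ]), array([79.9, 79.7]), 1.9333975315093994)
(array([129.,  90.]), array([0.30483389, 0.25838126]), array([171.1,  46.2]), 89.95399475097656)
(array([373.,  35.]), array([0.63356567, 0.31411108]), array([96.3, 61.1]), -6.843055725097656)
(array([272.,  19.]), array([0.49444031, 0.33262985]), array([89.6, 66.2]), -11.008964538574219)
(array([108.,  47.]), array([0.2726506 , 0.30897818]), array([176.3,  40.6]), -76.30811309814453)
er (array([0.63461694, 0.06750619]), array([46.4, 24.8]), -0.44736480712890625)
```

```bash
python3 - <<'E'
from r import *
pick([.5021,.1041],8.9,.0335)
place([.6334,.3135],-6.9,.0335-.056+.0007)
move_to([.50,.14,.24],Q(90)); g=shot("wrist","w7"); print(state()["time"])
f=g["frame"].astype(int)
try:
    print("remote",layer(g,.009,.025,.014,(.56,.71,.25,.38)))
    print("pot",layer(g,.05,.066,.058)); print("bank",layer(g,.015,.032,.023))
except Exception as e: print(e)
E
```

```text
gap 74.7 F 30.0 fz [-0.1 -0.5 -0.6]
lifted gap 74.8 ft [0.7 0.2 0.1] t 29.7
ft [-1.  -0.6  1.1]
released, gap 87.8 t 34.0
35.0917
remote (array([375.,  49.]), (array([0.63187848, 0.31112552]), array([75.3, 41.1]), -6.856666564941406), np.float64(0.0148))
pot (array([277., 209.]), (array([0.50316864, 0.107447  ]), array([61.4, 57.8]), -89.98646259866655), np.float64(0.0585))
bank (array([279., 177.]), (array([0.5077276 , 0.13230975]), array([66.6, 60.8]), -11.831413269042969), np.float64(0.0236))
```

View pics/w7.png

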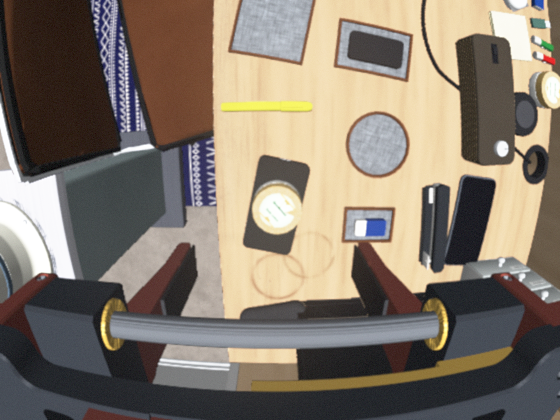

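The remote lies in its tray at (375,49). The pot is at (277,208) on the bank.

```bash
python3 - <<'E'
from r import *
pick([.5032,.108],0,.005)
place([.6415,.1827],0,.005-.021+.0007)
move_to([.46,.20,.26],Q(90)); g=shot("wrist","w8"); print(state()["time"])
try:
    print("pot",layer(g,.030,.045,.037,(.57,.72,.1,.26)))
    print("bank",layer(g,.015,.032,.023))
    for o in felt(g,True): print(o)
except Exception as e: print(e)
E
```

```text
gap 61.0 F 30.0 fz [-0.6  0.6  0.6]
lifted gap 61.1 ft [ 0.4 -0.6 -0.6] t 38.6
ft [ 0.2  0.2 -0.6]
released, gap 87.7 t 42.8
43.775
pot (array([404., 189.]), (array([0.64024255, 0.18171104]), array([62.4, 59.4]), -22.84520721435547), np.float64(0.0378))
bank (array([302., 239.]), (array([0.50014383, 0.10053073]), array([129.7,  69.2]), 78.46822357177734), np.float64(0.0237))
(array([184., 209.]), array([0.32440222, 0.14399557]), array([104.5,  40.1]), 84.27533721923828)
(array([388., 178.]), array([0.63055225, 0.1895807 ]), array([81.3, 53.6]), 56.43317794799805)
(array([395.,  95.]), array([0.63412152, 0.31331848]), array([95.9, 61.3]), -6.7414398193359375)
(array([305.,  51.]), array([0.5028063 , 0.37341284]), array([151.1,  90.1]), 78.96127319335938)
(array([108.,   8.]), array([0.20904004, 0.45143149]), array([41.1, 40.8]), 77.81645965576172)
```

View pics/w8.png

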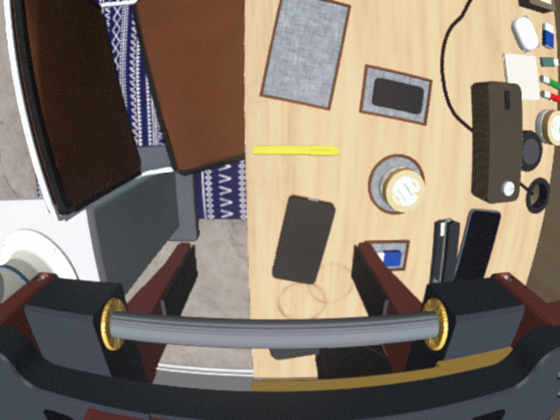

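The pot is in its dish at (404,189), and the bank is clear at (303,239) in front of its tray at (305,51).

```bash
python3 - <<'E'
from r import *
pick([.5001,.1005],-11.5,-.0205)
place([.5028,.3725],-11.1,-.0205+.002+.0005)
move_to([.50,.27,.26],Q(90)); g=shot("wrist","w9"); shot("scene","scene9"); print(state()["time"])
try:
    print("bank",layer(g,.015,.035,.025,(.4,.6,.26,.46)))
    print("pot",layer(g,.030,.045,.037,(.57,.72,.1,.26)))
    print("remote",layer(g,.009,.025,.014,(.56,.71,.25,.38)))
    print("eraser",layer(g,.009,.025,.015,(.6,.67,.045,.09)))
except Exception as e: print(e)
E
```

```text
gap 67.4 F 30.0 fz [ 0.3 -0.1  0.7]
lifted gap 67.6 ft [ 0.4  0.1 -3.6] t 47.8
ft [-0.7  0.2 -3.1]
released, gap 87.5 t 52.3
53.1333
bank (array([276.,  98.]), (array([0.50229272, 0.37096893]), array([127.2,  68.2]), 78.2762680053711), np.float64(0.0257))
pot (array([375., 236.]), (array([0.64292963, 0.18736829]), array([62.5, 48.8]), -25.429306030273438), np.float64(0.0378))
remote (array([370., 144.]), (array([0.63189313, 0.31191629]), array([76.1, 40.9]), -6.671295166015625), np.float64(0.0149))
eraser (array([353., 300.]), (array([0.62669244, 0.06769324]), array([32.7, 23.1]), -3.279052734375), np.float64(0.0152))
```

View pics/scene9.png

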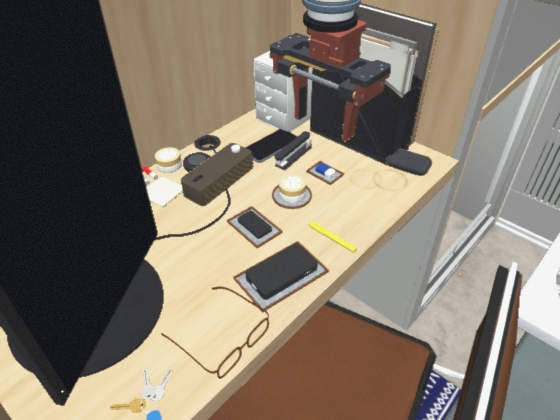

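The scene shows all four things in their own trays: bank (281,272), remote (255,224), pot (292,190), eraser (325,172). The spectacles haven't moved, and the gripper is clear.

```bash
python3 -c "
from bench import *
print(job_done())"
```

```text
the job is handed in; nothing more can be done
None
```

The eraser, remote, cream pot and power bank each lie flat in their own tray or dish, and the spectacles look unmoved. I handed the job in at about 53 s; the first eraser grasp closed above it because the fingertips sit about 39 mm higher than specified, so I used the measured height from then on.

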